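Stand the menu board on its kickstand and hold it

ROBOT

A 6-joint arm with a two-finger parallel gripper is mounted at the origin on a cart in front of the work surface, level with it; the furniture and walls round the work are solid. World frame = base frame: x ahead of the robot, y to its left, z up, the work surface at z = 0. Lengths are in mm, angles in rad, forces in N, time in s.
With the tool pointing down it reaches from about 300 to 750 mm from the base axis. Payload 8.5 kg.
Tool frame: the origin (TCP) lies on the centre line of the jaws, within the pads' length; the fingertips stand tcp_to_tips ahead of it and the grasp point (between the pads) lies 5 mm behind it (tcp_to_tips is the distance from the TCP to the fingertips, in mm); z points along the fingers, y is the line along which they close (so a half turn about z gives the same grasp; the last joint's range is limited). The gripper opens to 88 mm and grips with 3 to 60 N. Pads are 18 mm wide; open, the fingers measure 123 mm over their backs; the gripper's body (75 mm by 187 mm) begins 45 mm behind the grasp point.
Start: joints at [1.042, 0.381, 1.297, -0, 1.464, -0.215], TCP at [169.763, 523.126, 252.748] pointing down, gripper open.
Joint ranges: [-3.11, 3.11], [-0.89, 2.33], [0.22, 2.48], [-1.42, 4.56], [0.17, 2.85], [-2.88, 2.88]. Speed limits (rad/s): [2.39, 2.39, 3.14, 3.14, 3.14, 3.14].

INTERFACE

Orientations are given as a 3x3 rotation matrix whose columns are the frame's x, y, z axes.
In Python, from station import sense, grab_frame, camera_info, job_done, tcp_to_tips gives the robot as it stands. The module is installed in compiled form; this text tells all that it offers.
- The arm moves only by the tool servo_tool, never from a script. Its argument "series" is a list of rows, each an object of numbers: "dx", "dy", "dz": the shift along the tool's x, y, z in cm; "wx", "wy", "wz": the turn, a rotation vector about the tool's x, y, z in units of 6 degrees (1.0 is 6 degrees); "gripper": the closure in counts, from 0 (fully open) to 255 (shut). In form: [{"dx": .., "dy": .., "dz": .., "wx": .., "wy": .., "wz": .., "gripper": ..}, ...]. A call has exactly 8 rows; each row shifts and turns the commanded pose from where the row before left it, along the tool's axes as they then stand; what a row does not reach is not made up. A row lasts 1/10 s, in which the tool goes at most 50 mm and 8.59 degrees, less where a joint would pass 70% of its speed; a pose out of reach is approached as far as the arm can. A call with a gripper value outside its range is refused whole. The fingers move at their own pace and stop on an object; "grip_force" is the grip in N (left out, the last holds). Time passes only in rows, so rows that do not move let the fingers close, or fill a call up. It gives the time, the measured TCP pose, the force, the opening and the grip force at its end, in the units of the state.
- sense(): the state, without advancing time (a new reading comes with each control period).
- grab_frame(name): name is "side" or "top"; returns the picture (420x560x3 uint8, red, green, blue); there is no depth.
- camera_info(name): a dict with "camera_matrix" (3x3 intrinsics, pixels), "dist_coeffs" ([k1, k2, p1, p2, k3] as OpenCV has them; the pictures are not rectified), "rvec" (rotation vector, rad) and "tvec" (3), from world to camera coordinates, as OpenCV has them. Camera axes: x right, y down, z forward; pixel columns grow to the right and rows downward; lengths in mm; the calibration is good to about 2 mm. A picture is of the moment at which its call begins. camera_info takes no time and is no camera call.
- job_done(): hands the job in; it is judged then, once.
The state is a dict: "t": time; "qpos": joint angles; "qd": joint speeds; "joint_torque": joint torques, N m; "tcp_pos": TCP position; "tool_rot": TCP orientation; "force": force on the tool from outside, world axes, zero at the start; "wrist_torque": the same for the moment, N m; "finger_gap": finger opening in mm; "grip_force": force on a finger pad.
Only numpy, scipy, OpenCV 4.12 (cv2) and the standard library are available. Lean on these libraries where they do the work, as an engineer would, in place of code of your own. Each camera call takes 0.05 s, during which the arm holds its last target. There are 200 camera calls.

TASK

Slide the steel foot plate along the table, without lifting it, into the corner at the front of the menu board's stand, with its grip rib at the open end away from the lug. Then flip the board's kickstand down until it snaps past its centre to its stop, and raise the board upright so that the kickstand's foot presses on the plate. The board tips away by itself: finish while still holding the board (not the kickstand) upright, foot on the plate, and leave the other things where they are.

Things in the scene. Friction and masses are not known exactly. Their poses are not given: they have to be found in the camera images.
- stand: fixed foot of the menu board's stand: dark steel plate 12 mm thick, 170 mm along y, two hub cheeks 47 mm high. Origin on the table under the hub axis (along y, 36 mm up). z up, -x toward the robot's side (board's back), y along the board. Its front face is at x -23 mm; from it at the +y end a lug (10 mm wide, 12 high) runs 58 mm toward -x: face and lug form the open corner
- nest (a point): point on the table in the stand's corner (axes of the stand), where the foot plate's origin belongs, its axes along the stand's, rib at the -y end; it then has 2 mm play to face and lug. The plate enters from the -y or -x side
- plate: loose bare-steel foot plate, 70 (x) x 110 (y) x 8 mm, about 0.3 kg, flat on the table to the robot's right. Origin at the centre of its underside, z up. A grip rib, 50 mm (x) by 10 mm (y), top 36 mm above the table, crosses it 45 mm from the origin toward -y
- plate_rib (a point): centre of the top of the foot plate's rib (36 mm above the table)
- board (a joint): lean of the board about the hub, rad: 0 upright, 0.35 leaning fully away from the robot on its stop (start), negative toward the robot (stop -0.2). Swings freely and is heavy on the far side: from upright it tips away unless held (about 1 N at the top edge holds it, about 3 N lifts it off its stop)
- panel: the board: black panel in an aluminium frame, 140 mm wide (y), 230 tall, 14 thick, top edge 290 mm above the table when upright; below it 60 mm of stub tubes. Moves with joint board; origin on the hub axis, z up along the board, x away from the robot. On its far side only a low card ledge sticks out (85 mm above the table)
- board_top (a point): middle of the board's top edge, at the centre of its 14 mm thickness (x across the thickness, y along the edge); in panel axes at x 22, y 0, z 254 mm from the hub axis
- leg: the kickstand's leg, 11 mm steel bar on the board's back. Origin at its pivot (x -17, y 45, z 72 mm in panel axes), 101 mm from the foot's centre. Swings in a plane that holds the board's y and is canted 0.45 rad off the board, toward the robot at the bottom. Folded it points to +y and a little up; down, to the table
- kick (a joint): kickstand swing, rad: 0 folded, sticking out along the board's back toward +y; 1.95 down on its stop. Over-centre spring: let go below about 0.6 it goes back to folded, past about 0.8 it snaps down by itself and stays. About 6 N downward at the foot move it off the folded stop
- kick_foot (a point): centre of the 20 mm rubber ball at the kickstand's end. Folded, it sticks out beyond the board's +y edge, free from above; down, it is on the robot's side of the board and, with the board upright, rests on the foot plate's flat top
- order_bell: bystander, to be left where it is: white domed service bell on a black ring, 85 mm wide, 64 mm high, origin under its middle
- tongs: bystander, to be left where it is: steel kitchen tongs lying flat, 33 x 254 x 20 mm, origin under its middle
- pastry_brush: bystander, to be left where it is: flat pastry brush with wooden handle, 37 x 196 x 23 mm, origin under its middle
- cutlery_roll_1: bystander, to be left where it is: rolled napkin with cutlery, 41 x 222 x 38 mm, origin under its middle
- ramekin_2: bystander, to be left where it is: small white empty dip bowl, 65 mm wide, 37 mm high, origin under its middle
- dial_thermometer: bystander, to be left where it is: dial thermometer lying flat, 43 x 157 x 10 mm, origin under its middle

How it is judged (in metres and radians):
On the way, in this order (a step that is already met when the one before it is completed fails the run):
1. the foot plate lies in the stand's corner, square to it, while the kickstand is still folded (x of plate in the frame of stand between -0.072475 and -0.048475 m and y of plate in the frame of stand between 0.00694805 and 0.0349481 m and angle between the y axis of plate and the y axis of stand, either way round below 0.2 rad and y of plate_rib in the frame of stand below 0.0209481 m and value of joint kick below 0.5 rad), for 0.2 s.
2. the kickstand is flipped down to its stop (value of joint kick above 1.85 rad), for 0.2 s.
At the end, for the whole second after the job is handed in: Fingers hold the board (over 0.5 N; not kickstand or plate) within 0.06 rad of upright; kickstand on its stop (over 1.85), its foot pressing the plate (over 0.3 N); plate in the corner within 12 mm across, 14 mm along, 0.2 rad, rib at the open end (x of plate in the frame of stand between -0.072475 and -0.048475 m and y of plate in the frame of stand between 0.00694805 and 0.0349481 m and angle between the y axis of plate and the y axis of stand, either way round below 0.2 rad and y of plate_rib in the frame of stand below 0.0209481 m and value of joint kick above 1.85 rad and value of joint board between -0.06 and 0.06 rad and contact force between plate and leg above 0.3 N and contact force between the fingers and panel above 0.5 N and contact force between the fingers and leg below 0.2 N and contact force between the fingers and plate below 0.2 N); the arm keeps its last pose, push and grip.
It fails at once if the foot plate was lifted off the table instead of slid (height (world z) of plate above 0.015 m).
It fails at once if the foot plate was tipped up (angle between plate's own z axis and vertical above 0.3 rad).
It fails at once if one of the bystanders was shoved more than 4 cm (distance of any of order_bell, tongs, pastry_brush, cutlery_roll_1, ramekin_2, dial_thermometer from where it was at the start of the episode above 0.04 m).
It also fails if it takes over 64 s, if anything falls off the work surface, if the arm or the gripper's body presses on something with over 40 N, if the wrist force passes 120 N, or if a joint passes its speed limit or range.

## Working session

There is one attempt and no reset: what is moved stays moved. The work goes in short steps, Python scripts to look and compute and a tool call to move; the robot and the scene stay as the last step left them, time stands still between calls to the robot, and variables do not carry over. Pictures are saved under pics/ and viewed, at most 10 in all, crops included, and the job is handed in when it is done.

Besides the shell and the picture viewer there is one more tool, called after "Call:" as a command line: name --argument value ..., lists and objects as JSON in quotes. servo_tool: Moves the arm, as the interface text tells. Its arguments: {"type":"object","properties":{"series":{"type":"array"},"grip_force":{"type":"number"}},"required":["series"]}

```bash
mkdir -p pics; cat > h.py <<'E'
import numpy as np, cv2
from station import *
def snap(n,f):
    im=cv2.cvtColor(grab_frame(n),cv2.COLOR_RGB2BGR); cv2.imwrite('pics/'+f,im); return im
def cam(n):
    c=camera_info(n); return [np.array(c[k],float) for k in('camera_matrix','dist_coeffs','rvec','tvec')]
def proj(n,P):
    K,d,r,t=cam(n); return cv2.projectPoints(np.array(P,float).reshape(-1,1,3),r,t,K,d)[0].reshape(-1,2)
def onz(n,uv,z):
    K,d,r,t=cam(n); R=cv2.Rodrigues(r)[0]
    q=cv2.undistortPoints(np.array(uv,float).reshape(-1,1,2),K,d).reshape(-1,2)
    C=-R.T@t.ravel(); D=np.c_[q,np.ones(len(q))]@R
    z=np.broadcast_to(z,len(q)); return C+D*((z-C[2])/D[:,2])[:,None]
E
python3 - <<'E'
from h import *
np.set_printoptions(precision=3,suppress=True)
a=snap('side','s0.png');b=snap('top','t0.png')
for n,i in(('s1',a),('t1',b)): cv2.imwrite(f'pics/{n}.png',cv2.resize(i,(800,600)))
s=sense();print(s,tcp_to_tips)
for n in('side','top'):
    K,d,r,t=cam(n);print(K,d,-cv2.Rodrigues(r)[0].T@t.ravel())
E
```

```text
{'t': 0.1, 'qpos': array([ 1.042,  0.381,  1.298, -0.   ,  1.464, -0.215]), 'qd': array([ 0.001, -0.002, -0.   ,  0.   ,  0.002, -0.   ]), 'joint_torque': array([  0.004, -43.865, -22.492,   0.071,   0.034,  -0.   ]), 'tcp_pos': array([169.637, 522.939, 252.223]), 'tool_rot': array([[-0.951,  0.309, -0.001],
       [ 0.309,  0.951, -0.001],
       [ 0.   , -0.001, -1.   ]]), 'force': array([0.883, 0.731, 0.399]), 'wrist_torque': array([-0.057,  0.025, -0.049]), 'grip_force': 0.0, 'finger_gap': 88.10420555654967} 14.0
[[418.46    0.    276.103]
 [  0.    418.46  210.014]
 [  0.      0.      1.   ]] [-0.005  0.     0.     0.     0.   ] [ 483.803 1096.654  848.07 ]
[[399.263   0.    282.648]
 [  0.    399.263 208.45 ]
 [  0.      0.      1.   ]] [0.018 0.    0.    0.    0.   ] [ 349.179   56.613 1341.069]
```

View pics/s1.png

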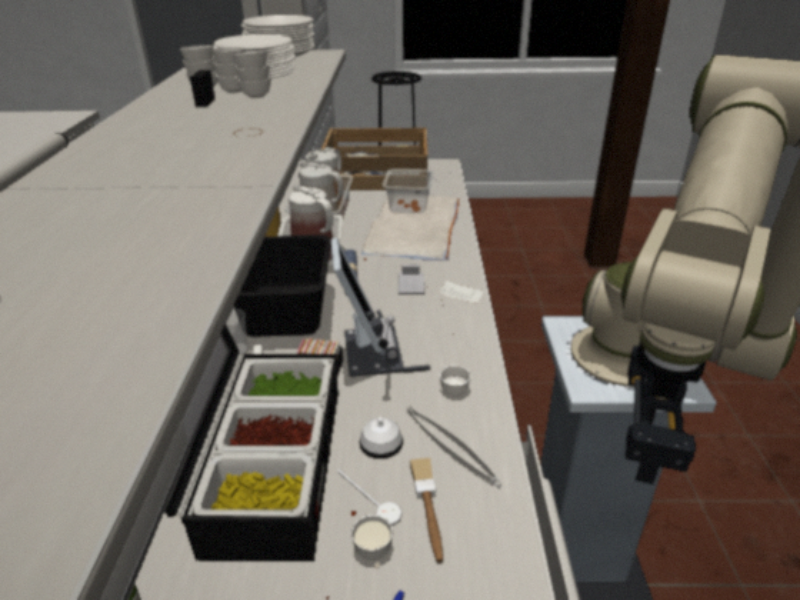

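View pics/t1.png

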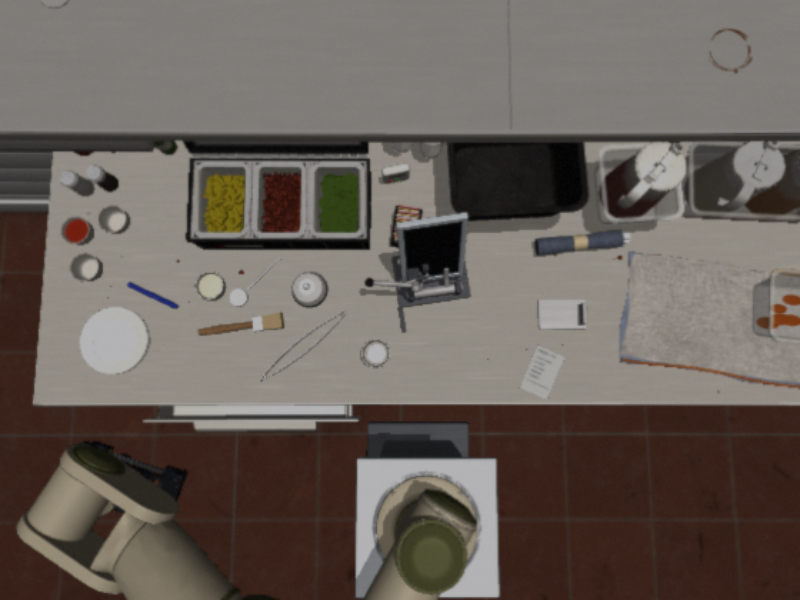

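The pictures show the stand at about (430,285) in the top view with the lug going down-left, the folded kickstand's foot at (370,283), and the plate at (562,314) with its dark rib at the right end. I'll enlarge those regions next.

```bash
python3 - <<'E'
from h import *
b=cv2.imread('pics/t0.png')
cv2.imwrite('pics/t2.png',cv2.resize(b[145:245,250:350],(600,600),interpolation=cv2.INTER_CUBIC))
cv2.imwrite('pics/t3.png',cv2.resize(b[195:245,365:425],(720,600),interpolation=cv2.INTER_CUBIC))
E
```

```text
(no output)
```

View pics/t2.png

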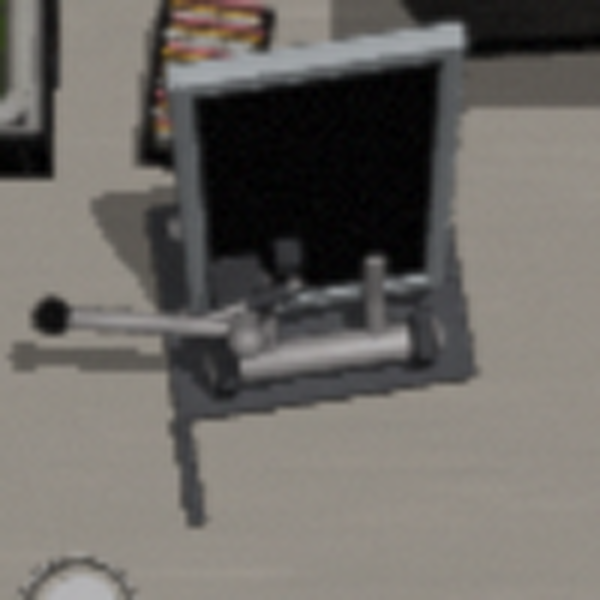

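View pics/t3.png

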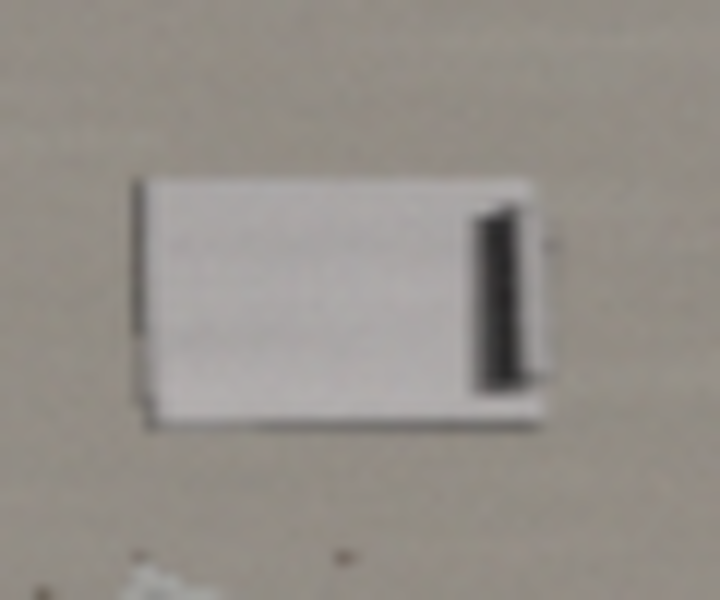

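The stand's front face edge runs from (188,418) to (477,380) in the crop, the lug's end is at (196,523), and the ball is at (51,316). The plate's corners in its crop are (145,178), (538,178), (545,422) and (152,422), with the rib on the right.

```bash
python3 - <<'E'
from h import *
np.set_printoptions(precision=1,suppress=True)
T2=lambda p:np.array(p)/6.+[250,145]-.42; T3=lambda p:np.array(p)/12.+[365,195]-.46
S=onz('top',T2([[188,418],[477,380],[205,522],[187,526],[172,415]]),12);print(S)
d=S[0]-S[1];print('face len',np.hypot(*d[:2]),'yaw',np.arctan2(-d[0],d[1]))
l=S[4]-S[3];print('lug len',np.hypot(*l[:2]),'yaw',np.arctan2(l[1],l[0]))
P=onz('top',T3([[145,178],[538,178],[545,422],[152,422]]),8);print(P,P.mean(0))
e=[np.linalg.norm(P[i]-P[i-1]) for i in range(4)];print(e)
v=P[0]-P[1]+P[3]-P[2];yp=np.arctan2(-v[0],v[1]);v2=P[0]-P[3]+P[1]-P[2];print('plate yaw',yp,np.arctan2(v2[1],v2[0]))
print('rib',onz('top',T3([[530,285]]),36))
E
```

```text
[[ 499.6   56.4   12. ]
 [ 521.  -105.4   12. ]
 [ 441.5   46.9   12. ]
 [ 439.3   56.9   12. ]
 [ 501.3   65.3   12. ]]
face len 163.12701123435423 yaw 0.13133148634723513
lug len 62.56974518401818 yaw 0.1341120704020005
[[ 516.5 -265.7    8. ]
 [ 516.5 -375.7    8. ]
 [ 448.  -374.9    8. ]
 [ 448.  -265.6    8. ]] [ 482.2 -320.5    8. ]
[np.float64(68.51335250592676), np.float64(110.01878058434453), np.float64(68.48753524439488), np.float64(109.29932716656305)]
plate yaw -2.647620453258893e-05 -0.007669121385890206
rib [[ 483.5 -363.3   36. ]]
```

Call:
servo_tool --series '[{"wz":-1,"gripper":0},{"wz":-1,"gripper":0},{"wz":-1,"gripper":0},{"dx":-1.5,"dy":-4.4,"gripper":0},{"dx":-1.5,"dy":-4.4,"gripper":0},{"dx":-1.5,"dy":-4.4,"gripper":0},{"dx":-1.5,"dy":-4.4,"gripper":0},{"dx":-1.5,"dy":-4.4,"gripper":0}]'

```text
schema error: expected keys dx, dy, dz, wx, wy, wz, gripper
```

Call:
servo_tool --series '[{"dx":-1.5,"dy":-4.4,"gripper":0},{"dx":-1.5,"dy":-4.4,"gripper":0},{"dx":-1.5,"dy":-4.4,"gripper":0},{"dx":-1.5,"dy":-4.4,"gripper":0},{"dx":-1.5,"dy":-4.4,"gripper":0},{"dx":-1.5,"dy":-4.4,"gripper":0},{"dx":-1.5,"dy":-4.4,"gripper":0},{"dx":-1.5,"dy":-4.4,"gripper":0}]'

```text
schema error: expected keys dx, dy, dz, wx, wy, wz, gripper
```

Call:
servo_tool --series '[{"dx":0,"dy":0,"dz":0,"wx":0,"wy":0,"wz":-1,"gripper":0},{"dx":0,"dy":0,"dz":0,"wx":0,"wy":0,"wz":-1,"gripper":0},{"dx":0,"dy":0,"dz":0,"wx":0,"wy":0,"wz":-1,"gripper":0},{"dx":-1.5,"dy":-4.4,"dz":0,"wx":0,"wy":0,"wz":0,"gripper":0},{"dx":-1.5,"dy":-4.4,"dz":0,"wx":0,"wy":0,"wz":0,"gripper":0},{"dx":-1.5,"dy":-4.4,"dz":0,"wx":0,"wy":0,"wz":0,"gripper":0},{"dx":-1.5,"dy":-4.4,"dz":0,"wx":0,"wy":0,"wz":0,"gripper":0},{"dx":-1.5,"dy":-4.4,"dz":0,"wx":0,"wy":0,"wz":0,"gripper":0}]'

```text
t: 0.9
tcp_pos: [244.8, 301.4, 252.5]
tool_rot: [[-1.0, -0.001, -0.0], [-0.001, 1.0, -0.0], [0.0, -0.0, -1.0]]
force: [0.9, 0.7, 0.3]
finger_gap: 88.1
grip_force: 0.0
```

Call:
servo_tool --series '[{"dx":-1.5,"dy":-4.4,"dz":0,"wx":0,"wy":0,"wz":0,"gripper":0},{"dx":-1.5,"dy":-4.4,"dz":0,"wx":0,"wy":0,"wz":0,"gripper":0},{"dx":-1.5,"dy":-4.4,"dz":0,"wx":0,"wy":0,"wz":0,"gripper":0},{"dx":-1.5,"dy":-4.4,"dz":0,"wx":0,"wy":0,"wz":0,"gripper":0},{"dx":-1.5,"dy":-4.4,"dz":0,"wx":0,"wy":0,"wz":0,"gripper":0},{"dx":-1.5,"dy":-4.4,"dz":0,"wx":0,"wy":0,"wz":0,"gripper":0},{"dx":-1.5,"dy":-4.4,"dz":0,"wx":0,"wy":0,"wz":0,"gripper":0},{"dx":-1.5,"dy":-4.4,"dz":0,"wx":0,"wy":0,"wz":0,"gripper":0}]'

```text
t: 1.7
tcp_pos: [365.0, -50.8, 252.7]
tool_rot: [[-1.0, 0.0, 0.0], [0.0, 1.0, 0.0], [-0.0, 0.0, -1.0]]
force: [1.3, 0.6, -0.3]
finger_gap: 87.9
grip_force: 0.0
```

Call:
servo_tool --series '[{"dx":-1.7,"dy":-4.5,"dz":0,"wx":0,"wy":0,"wz":0,"gripper":0},{"dx":-1.7,"dy":-4.5,"dz":0,"wx":0,"wy":0,"wz":0,"gripper":0},{"dx":-1.7,"dy":-4.5,"dz":0,"wx":0,"wy":0,"wz":0,"gripper":0},{"dx":-1.7,"dy":-4.5,"dz":0,"wx":0,"wy":0,"wz":0,"gripper":0},{"dx":-1.7,"dy":-4.5,"dz":0,"wx":0,"wy":0,"wz":0,"gripper":0},{"dx":-1.7,"dy":-4.5,"dz":0,"wx":0,"wy":0,"wz":0,"gripper":0},{"dx":-1.6,"dy":-4.4,"dz":0,"wx":0,"wy":0,"wz":0,"gripper":0},{"dx":0,"dy":0,"dz":4.5,"wx":0,"wy":0,"wz":0,"gripper":0}]'

```text
t: 2.5
tcp_pos: [486.1, -370.0, 211.8]
tool_rot: [[-1.0, 0.003, 0.01], [0.003, 1.0, -0.012], [-0.01, -0.012, -1.0]]
force: [1.6, 0.5, -1.1]
finger_gap: 87.8
grip_force: 0.0
```

Call:
servo_tool --series '[{"dx":0,"dy":0,"dz":4.5,"wx":0,"wy":0,"wz":0,"gripper":0},{"dx":0,"dy":0,"dz":4.5,"wx":0,"wy":0,"wz":0,"gripper":0},{"dx":0,"dy":0,"dz":3,"wx":0,"wy":0,"wz":0,"gripper":0},{"dx":0,"dy":0,"dz":0,"wx":0,"wy":0,"wz":0,"gripper":0},{"dx":0,"dy":0,"dz":0,"wx":0,"wy":0,"wz":0,"gripper":0},{"dx":0,"dy":0,"dz":0,"wx":0,"wy":0,"wz":0,"gripper":0},{"dx":0,"dy":0,"dz":0,"wx":0,"wy":0,"wz":0,"gripper":0},{"dx":0,"dy":0,"dz":0,"wx":0,"wy":0,"wz":0,"gripper":0}]'

```text
t: 3.3
tcp_pos: [483.4, -363.0, 89.0]
tool_rot: [[-1.0, -0.0, 0.001], [-0.0, 1.0, -0.002], [-0.001, -0.002, -1.0]]
force: [-0.5, 0.2, 0.2]
finger_gap: 88.1
grip_force: 0.0
```

Call:
servo_tool --series '[{"dx":0,"dy":-0.2,"dz":3,"wx":0,"wy":0,"wz":0,"gripper":0},{"dx":0,"dy":0,"dz":2,"wx":0,"wy":0,"wz":0,"gripper":0},{"dx":0,"dy":0,"dz":1.2,"wx":0,"wy":0,"wz":0,"gripper":0},{"dx":0,"dy":0,"dz":0,"wx":0,"wy":0,"wz":0,"gripper":100},{"dx":0,"dy":0,"dz":0,"wx":0,"wy":0,"wz":0,"gripper":180},{"dx":0,"dy":0,"dz":0,"wx":0,"wy":0,"wz":0,"gripper":255},{"dx":0,"dy":0,"dz":0,"wx":0,"wy":0,"wz":0,"gripper":255},{"dx":0,"dy":0,"dz":0,"wx":0,"wy":0,"wz":0,"gripper":255}]' --grip_force 25

```text
t: 4.1
tcp_pos: [483.2, -364.9, 26.4]
tool_rot: [[-1.0, -0.0, 0.001], [-0.0, 1.0, -0.001], [-0.001, -0.001, -1.0]]
force: [0.9, 0.5, -0.2]
finger_gap: 50.0
grip_force: 0.0
```

Call:
servo_tool --series '[{"dx":0,"dy":0,"dz":0,"wx":0,"wy":0,"wz":0,"gripper":255},{"dx":0,"dy":0,"dz":0,"wx":0,"wy":0,"wz":0,"gripper":255},{"dx":0,"dy":0,"dz":0,"wx":0,"wy":0,"wz":0,"gripper":255},{"dx":0,"dy":0,"dz":0,"wx":0,"wy":0,"wz":0,"gripper":255},{"dx":0,"dy":0,"dz":0,"wx":0,"wy":0,"wz":0,"gripper":255},{"dx":0,"dy":0,"dz":0,"wx":0,"wy":0,"wz":0,"gripper":255},{"dx":0,"dy":0,"dz":0,"wx":0,"wy":0,"wz":0,"gripper":255},{"dx":0,"dy":0,"dz":0,"wx":0,"wy":0,"wz":0,"gripper":255}]'

```text
t: 4.9
tcp_pos: [483.1, -364.8, 25.7]
tool_rot: [[-1.0, -0.0, -0.0], [-0.0, 1.0, -0.0], [0.0, -0.0, -1.0]]
force: [0.9, -0.3, -0.2]
finger_gap: 10.1
grip_force: 25.0
```

```bash
python3 - <<'E'
from h import *
b=snap('top','t4.png')
cv2.imwrite('pics/t5.png',cv2.resize(b[145:265,250:430],(800,533),interpolation=cv2.INTER_CUBIC))
E
```

```text
(no output)
```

View pics/t5.png

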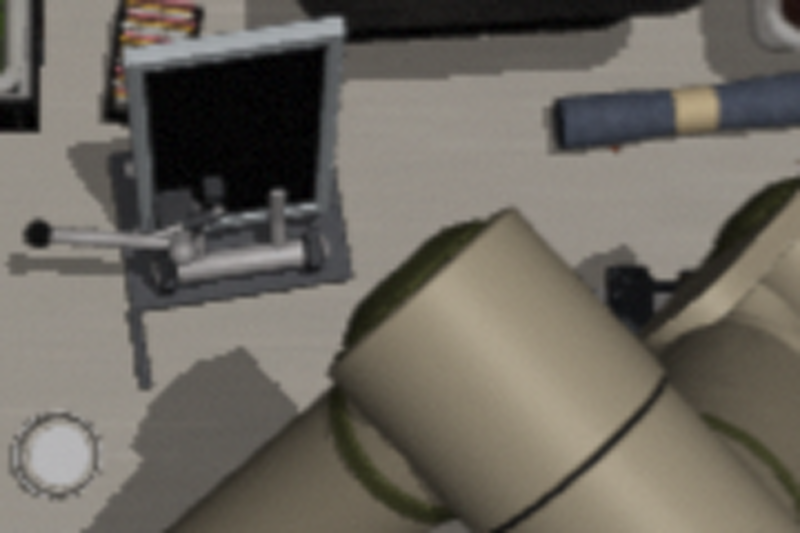

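The plate is gripped (gap 10.1 mm) and the stand in front is clear. Next I rotate it to the stand's yaw and slide it in.

Call:
servo_tool --series '[{"dx":0,"dy":0,"dz":0,"wx":0,"wy":0,"wz":-0.63,"gripper":255},{"dx":0,"dy":0,"dz":0,"wx":0,"wy":0,"wz":-0.63,"gripper":255},{"dx":-0.4,"dy":2.4,"dz":0,"wx":0,"wy":0,"wz":0,"gripper":255},{"dx":-0.5,"dy":3,"dz":0,"wx":0,"wy":0,"wz":0,"gripper":255},{"dx":-0.5,"dy":3,"dz":0,"wx":0,"wy":0,"wz":0,"gripper":255},{"dx":-0.5,"dy":3,"dz":0,"wx":0,"wy":0,"wz":0,"gripper":255},{"dx":-0.5,"dy":3,"dz":0,"wx":0,"wy":0,"wz":0,"gripper":255},{"dx":-0.4,"dy":2.4,"dz":0,"wx":0,"wy":0,"wz":0,"gripper":255}]'

```text
t: 5.75
tcp_pos: [488.5, -193.0, 25.7]
tool_rot: [[-0.991, -0.132, -0.0], [-0.132, 0.991, 0.0], [0.0, 0.0, -1.0]]
force: [0.7, -0.9, -3.0]
finger_gap: 9.8
grip_force: 25.0
```

Call:
servo_tool --series '[{"dx":0,"dy":1.8,"dz":0,"wx":0,"wy":0,"wz":0,"gripper":255},{"dx":0,"dy":1.8,"dz":0,"wx":0,"wy":0,"wz":0,"gripper":255},{"dx":-0.1,"dy":1.8,"dz":0,"wx":0,"wy":0,"wz":0,"gripper":255},{"dx":-0.1,"dy":1.8,"dz":0,"wx":0,"wy":0,"wz":0,"gripper":255},{"dx":-0.1,"dy":1.8,"dz":0,"wx":0,"wy":0,"wz":0,"gripper":255},{"dx":-0.1,"dy":1.8,"dz":0,"wx":0,"wy":0,"wz":0,"gripper":255},{"dx":0,"dy":1.8,"dz":0,"wx":0,"wy":0,"wz":0,"gripper":255},{"dx":0,"dy":0,"dz":0,"wx":0,"wy":0,"wz":0,"gripper":255}]'

```text
t: 6.55
tcp_pos: [475.4, -67.2, 25.7]
tool_rot: [[-0.991, -0.134, -0.001], [-0.134, 0.991, 0.001], [0.001, 0.001, -1.0]]
force: [0.2, 0.2, -1.9]
finger_gap: 10.0
grip_force: 25.0
```

```bash
python3 - <<'E'
from h import *
b=snap('side','s4.png')
p=proj('side',[[532,-19,12]])[0];print(p,proj('side',[[469.6,-6.3,8]]))
x,y=(p-[70,40]).astype(int)
print(x,y);cv2.imwrite('pics/s5.png',cv2.resize(b[y:y+75,x:x+100],(800,600),interpolation=cv2.INTER_CUBIC))
E
```

```text
[272.08965637 242.21798507] [[290.92113442 245.4210897 ]]
202 202
```

View pics/s5.png

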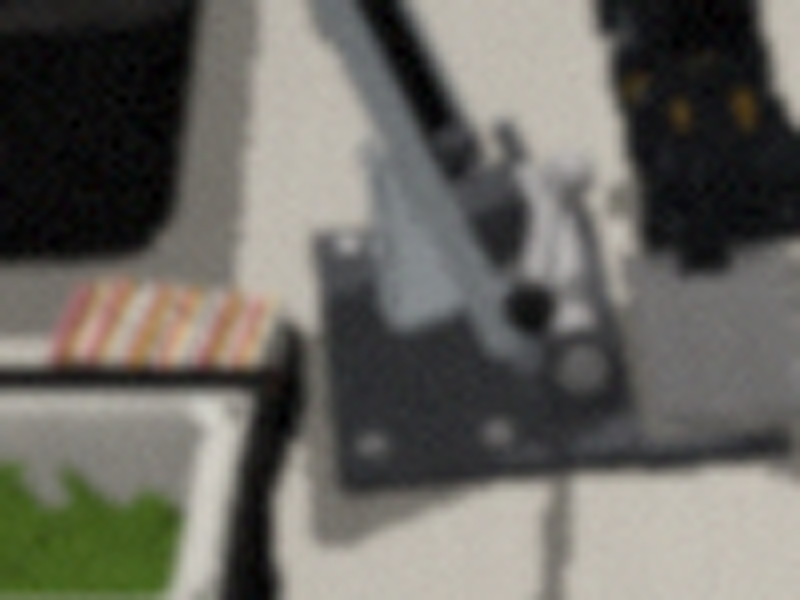

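The plate lies at (635–790, 250–430) in the crop, square with the face and just short of the lug, and the ball is at (530,308). I push on gently.

Call:
servo_tool --series '[{"dx":0,"dy":0.3,"dz":0,"wx":0,"wy":0,"wz":0,"gripper":255},{"dx":0,"dy":0.3,"dz":0,"wx":0,"wy":0,"wz":0,"gripper":255},{"dx":0,"dy":0.3,"dz":0,"wx":0,"wy":0,"wz":0,"gripper":255},{"dx":0,"dy":0.2,"dz":0,"wx":0,"wy":0,"wz":0,"gripper":255},{"dx":0,"dy":0.2,"dz":0,"wx":0,"wy":0,"wz":0,"gripper":255},{"dx":0,"dy":0.1,"dz":0,"wx":0,"wy":0,"wz":0,"gripper":255},{"dx":0,"dy":0,"dz":0,"wx":0,"wy":0,"wz":0,"gripper":255},{"dx":0,"dy":0,"dz":0,"wx":0,"wy":0,"wz":0,"gripper":255}]'

```text
t: 7.4
tcp_pos: [474.1, -55.1, 25.7]
tool_rot: [[-0.991, -0.132, -0.0], [-0.132, 0.991, 0.0], [0.0, 0.0, -1.0]]
force: [0.6, 0.6, -1.8]
finger_gap: 9.9
grip_force: 25.0
```

Call:
servo_tool --series '[{"dx":0,"dy":0.2,"dz":0,"wx":0,"wy":0,"wz":0,"gripper":255},{"dx":0,"dy":0.2,"dz":0,"wx":0,"wy":0,"wz":0,"gripper":255},{"dx":0,"dy":0.1,"dz":0,"wx":0,"wy":0,"wz":0,"gripper":255},{"dx":-0.1,"dy":0,"dz":0,"wx":0,"wy":0,"wz":0,"gripper":255},{"dx":-0.1,"dy":0,"dz":0,"wx":0,"wy":0,"wz":0,"gripper":255},{"dx":0,"dy":0,"dz":0,"wx":0,"wy":0,"wz":0,"gripper":255},{"dx":0,"dy":0,"dz":0,"wx":0,"wy":0,"wz":0,"gripper":255},{"dx":0,"dy":0,"dz":0,"wx":0,"wy":0,"wz":0,"gripper":255}]'

```text
t: 8.2
tcp_pos: [475.5, -50.0, 25.7]
tool_rot: [[-0.991, -0.132, -0.0], [-0.132, 0.991, 0.0], [0.0, 0.0, -1.0]]
force: [-0.1, -1.8, -1.2]
finger_gap: 9.6
grip_force: 25.0
```

Light contact with the lug shows the plate is seated. I release it and lift away while computing the kickstand and shelf geometry.

Call:
servo_tool --series '[{"dx":0,"dy":0,"dz":0,"wx":0,"wy":0,"wz":0,"gripper":150},{"dx":0,"dy":0,"dz":0,"wx":0,"wy":0,"wz":0,"gripper":150},{"dx":0,"dy":0,"dz":0,"wx":0,"wy":0,"wz":0,"gripper":150},{"dx":0,"dy":0,"dz":0,"wx":0,"wy":0,"wz":0,"gripper":150},{"dx":0.2,"dy":0,"dz":-2,"wx":0,"wy":0,"wz":0,"gripper":150},{"dx":1,"dy":0,"dz":-4.5,"wx":0,"wy":0,"wz":0,"gripper":255},{"dx":1,"dy":0,"dz":-4.5,"wx":0,"wy":0,"wz":0,"gripper":255},{"dx":1,"dy":0,"dz":-4.5,"wx":0,"wy":0,"wz":0,"gripper":255}]'

```text
t: 9.0
tcp_pos: [443.1, -54.1, 182.4]
tool_rot: [[-0.991, -0.132, -0.0], [-0.132, 0.991, 0.0], [0.0, 0.0, -1.0]]
force: [1.3, -0.8, 0.2]
finger_gap: 14.3
grip_force: 0.0
```

```bash
cat >> h.py <<'E'
O=np.array([532.3,-19,0]);Y=.132
Rz=np.array([[np.cos(Y),-np.sin(Y),0],[np.sin(Y),np.cos(Y),0],[0,0,1]])
def W(p): return O+Rz@np.array(p,float)
def pan(p,q):
    x,y,z=p; c,s=np.cos(q),np.sin(q); return W([x*c+z*s,y,36+z*c-x*s])
def foot(k,q,e=.235):
    a=e-k; d=np.array([-np.sin(.45),0,-np.cos(.45)])
    return pan(np.array([-17,45,72])+101*(np.cos(a)*np.array([0,1,0])-np.sin(a)*d),q)
E
python3 - <<'E'
from h import *
np.set_printoptions(precision=1,suppress=True)
print('ball meas top',np.array([51,316])/6+[250,145],'side',np.array([530,308])/8+[202,202])
for e in(.235,.38,.52):
    f=foot(0,.35,e);print(e,f,proj('top',[f]),proj('side',[f]))
print('board top',pan([22,0,254],.35),proj('top',[pan([22,-70,254],.35),pan([22,70,254],.35)]),'meas ~',np.array([[465,30],[170,75]])/6+[250,145])
# shelf edge height
a,b=np.array([345,50])*.7,np.array([195,340])*.7
for h in range(150,700,50):
    P=onz('top',[[200,94],[350,94]],h); q=proj('side',P)
    n=np.array([-(b-a)[1],(b-a)[0]])/np.linalg.norm(b-a); print(h,P[:,0],(q-a)@n)
for k in(0,.3,.6,.8,.9,1.0,1.2):print(k,foot(k,.35))
E
```

```text
ball meas top [258.5 197.7] side [268.2 240.5]
0.235 [538.8 126.3 125.8] [[258.2 197.4]] [[267.5 240.9]]
0.38 [549.3 123.3 135.6] [[259.  193.5]] [[263.8 237.5]]
0.52 [559.2 118.4 144.4] [[260.5 189.9]] [[260.4 234.1]]
board top [639.1  -4.8 267.1] [[328.2 150.4]
 [277.9 156.9]] meas ~ [[327.5 150. ]
 [278.3 157.5]]
150 [860.6 861.2] [-18.  -11.9]
200 [839.1 839.7] [-14.8  -9.7]
250 [817.7 818.2] [-11.6  -7.4]
300 [796.2 796.8] [-8.2 -5. ]
350 [774.7 775.3] [-4.7 -2.5]
400 [753.3 753.8] [-1.   0.2]
450 [731.8 732.3] [2.8 3.1]
500 [710.3 710.8] [6.7 6.1]
550 [688.8 689.3] [10.8  9.3]
600 [667.4 667.8] [15.1 12.7]
650 [645.9 646.3] [19.5 16.2]
0 [538.8 126.3 125.8]
0.3 [517.1 126.  104.9]
0.6 [497.  116.9  84.3]
0.8 [485.3 106.2  71.8]
0.9 [480.2  99.7  66. ]
1.0 [475.7  92.4  60.7]
1.2 [468.4  75.9  51.6]
```

Call:
servo_tool --series '[{"dx":0,"dy":0,"dz":0,"wx":0,"wy":0,"wz":1.25,"gripper":255},{"dx":0,"dy":0,"dz":0,"wx":0,"wy":0,"wz":1.25,"gripper":255},{"dx":0,"dy":0,"dz":0,"wx":0,"wy":0,"wz":1.25,"gripper":255},{"dx":0,"dy":0,"dz":0,"wx":0,"wy":0,"wz":1.25,"gripper":255},{"dx":0,"dy":0,"dz":0,"wx":0,"wy":0,"wz":1.25,"gripper":255},{"dx":0,"dy":0,"dz":0,"wx":0,"wy":0,"wz":1.25,"gripper":255},{"dx":0,"dy":0,"dz":0,"wx":0,"wy":0,"wz":1.25,"gripper":255},{"dx":0,"dy":0,"dz":0,"wx":0,"wy":0,"wz":1.25,"gripper":255}]'

```text
t: 9.8
tcp_pos: [443.7, -54.2, 180.8]
tool_rot: [[-0.606, 0.796, -0.0], [0.796, 0.606, 0.0], [0.0, 0.0, -1.0]]
force: [0.1, 0.0, 0.2]
finger_gap: 0.2
grip_force: 0.0
```

Call:
servo_tool --series '[{"dx":0,"dy":0,"dz":0,"wx":0,"wy":0,"wz":1.25,"gripper":255},{"dx":0,"dy":0,"dz":0,"wx":0,"wy":0,"wz":1.25,"gripper":255},{"dx":0,"dy":0,"dz":0,"wx":0,"wy":0,"wz":1.25,"gripper":255},{"dx":0,"dy":0,"dz":0,"wx":0,"wy":0,"wz":1.25,"gripper":255},{"dx":4.2,"dy":0,"dz":0,"wx":0,"wy":0,"wz":0,"gripper":255},{"dx":4.2,"dy":0,"dz":0,"wx":0,"wy":0,"wz":0,"gripper":255},{"dx":4.2,"dy":0,"dz":0,"wx":0,"wy":0,"wz":0,"gripper":255},{"dx":4.2,"dy":0,"dz":0,"wx":0,"wy":0,"wz":0,"gripper":255}]'

```text
t: 10.6
tcp_pos: [421.1, 113.8, 180.9]
tool_rot: [[-0.131, 0.991, 0.0], [0.991, 0.131, 0.0], [0.0, 0.0, -1.0]]
force: [1.1, -0.4, -0.5]
finger_gap: 0.5
grip_force: 0.0
```

Call:
servo_tool --series '[{"dx":0,"dy":4,"dz":0,"wx":0,"wy":0,"wz":0,"gripper":255},{"dx":0,"dy":4,"dz":0,"wx":0,"wy":0,"wz":0,"gripper":255},{"dx":0,"dy":3.9,"dz":0,"wx":0,"wy":0,"wz":0,"gripper":255},{"dx":0,"dy":0,"dz":2,"wx":0,"wy":0,"wz":0,"gripper":255},{"dx":0,"dy":0,"dz":0,"wx":0,"wy":0,"wz":0,"gripper":255},{"dx":0,"dy":0,"dz":0,"wx":0,"wy":0,"wz":0,"gripper":255},{"dx":0,"dy":0,"dz":0,"wx":0,"wy":0,"wz":0,"gripper":255},{"dx":0,"dy":0,"dz":0,"wx":0,"wy":0,"wz":0,"gripper":255}]'

```text
t: 11.4
tcp_pos: [539.4, 128.0, 161.7]
tool_rot: [[-0.132, 0.991, 0.001], [0.991, 0.132, 0.0], [-0.0, 0.001, -1.0]]
force: [-0.4, 0.5, 0.1]
finger_gap: 0.5
grip_force: 0.0
```

```bash
python3 - <<'E'
from h import *
b=snap('side','s6.png');t=snap('top','t6.png')
s=sense();print(s['tcp_pos'],Rz.T@(s['tcp_pos']-O),s['finger_gap'])
A=cv2.resize(b[170:270,200:300],(400,400),interpolation=cv2.INTER_CUBIC);B=cv2.resize(t[140:240,240:340],(400,400),interpolation=cv2.INTER_CUBIC)
cv2.imwrite('pics/c6.png',np.hstack([A,B]))
E
```

```text
[539.48967907 127.9732986  161.47485113] [ 26.47131898 144.74844129 161.47485113] 0.2213210934882413
```

View pics/c6.png

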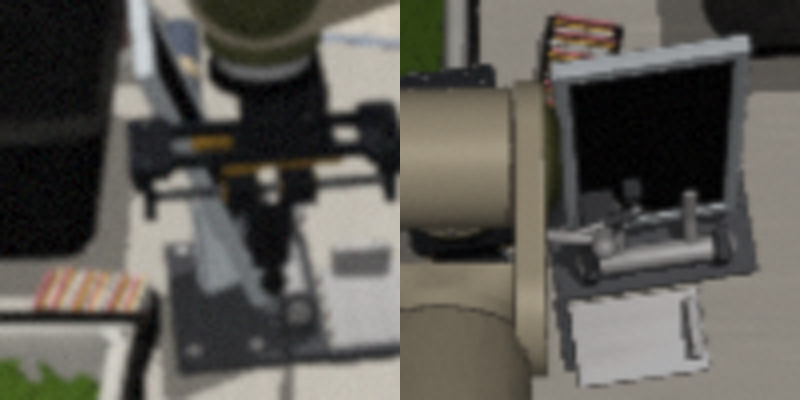

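Both crops show the plate in the corner (right crop, 570–705, 290–380) with its rib at the open end, and the closed fingers over the ball. Now I push the kickstand down along its arc.

Call:
servo_tool --series '[{"dx":0,"dy":0,"dz":1.2,"wx":0,"wy":0,"wz":0,"gripper":255},{"dx":0,"dy":-1.1,"dz":1,"wx":0,"wy":0,"wz":0,"gripper":255},{"dx":0,"dy":-1.1,"dz":1.1,"wx":0,"wy":0,"wz":0,"gripper":255},{"dx":0,"dy":-1,"dz":1,"wx":0,"wy":0,"wz":0,"gripper":255},{"dx":-0.5,"dy":-1.1,"dz":1.2,"wx":0,"wy":0,"wz":0,"gripper":255},{"dx":-0.4,"dy":-0.7,"dz":0.7,"wx":0,"wy":0,"wz":0,"gripper":255},{"dx":-0.5,"dy":-0.7,"dz":0.7,"wx":0,"wy":0,"wz":0,"gripper":255},{"dx":-0.6,"dy":-0.6,"dz":0.7,"wx":0,"wy":0,"wz":0,"gripper":255}]'

```text
t: 12.3
tcp_pos: [479.5, 99.5, 84.3]
tool_rot: [[-0.132, 0.991, 0.0], [0.991, 0.132, 0.0], [-0.0, 0.0, -1.0]]
force: [0.4, 0.4, -0.4]
finger_gap: 0.6
grip_force: 0.0
```

Call:
servo_tool --series '[{"dx":-0.6,"dy":-0.5,"dz":0.5,"wx":0,"wy":0,"wz":0,"gripper":255},{"dx":0,"dy":0,"dz":0,"wx":0,"wy":0,"wz":0,"gripper":255},{"dx":0,"dy":0,"dz":0,"wx":0,"wy":0,"wz":0,"gripper":255},{"dx":0,"dy":0,"dz":0,"wx":0,"wy":0,"wz":0,"gripper":255},{"dx":2,"dy":-1,"dz":-4,"wx":0,"wy":0,"wz":0,"gripper":255},{"dx":2,"dy":-1,"dz":-4,"wx":0,"wy":0,"wz":0,"gripper":255},{"dx":0,"dy":0,"dz":-4,"wx":0,"wy":0,"wz":0,"gripper":255},{"dx":0,"dy":0,"dz":-4,"wx":0,"wy":0,"wz":0,"gripper":255}]'

```text
t: 13.1
tcp_pos: [450.0, 131.0, 241.9]
tool_rot: [[-0.133, 0.991, 0.001], [0.991, 0.133, 0.0], [-0.0, 0.001, -1.0]]
force: [0.2, 0.5, -0.1]
finger_gap: 0.3
grip_force: 0.0
```

```bash
python3 - <<'E'
from h import *
b=snap('side','s7.png');t=snap('top','t7.png')
s=sense();print(s['tcp_pos'],Rz.T@(s['tcp_pos']-O),s['qpos'])
f=foot(1.95,.35);print(f,(proj('side',[f])-[200,170])*4,(proj('top',[f])-[240,140])*4)
A=cv2.resize(b[170:270,200:300],(400,400),interpolation=cv2.INTER_CUBIC);B=cv2.resize(t[140:240,240:340],(400,400),interpolation=cv2.INTER_CUBIC)
cv2.imwrite('pics/c7.png',np.hstack([A,B]))
E
```

```text
[452.19508215 130.80639884 244.78325399] [-59.69098686 159.04634886 244.78325399] [ 2.92599567e-02  2.44245781e-01  1.52585356e+00  9.13289036e-05
  1.36098316e+00 -1.04001002e-01]
[465.85379813   2.93119133  39.82708767] [[368.4725585 277.2245769]] [[229.02448978 334.16755837]]
```

View pics/c7.png

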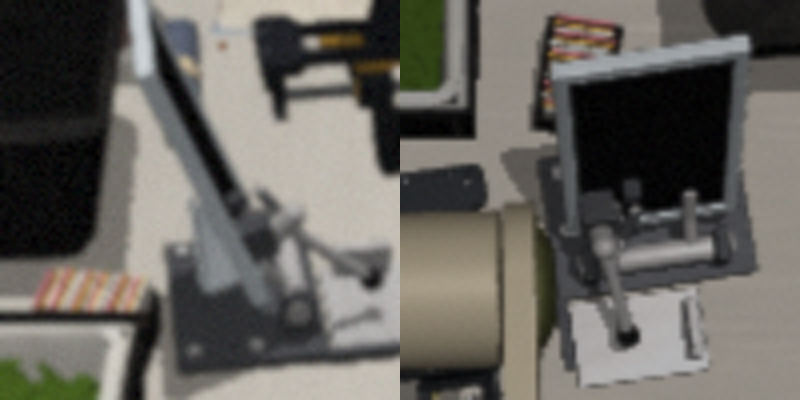

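The kickstand is down: its foot is at (370,280) in the left crop and (627,335) in the right, matching the prediction. Next I open the gripper and straddle the board's top edge.

Call:
servo_tool --series '[{"dx":0,"dy":0,"dz":-3.5,"wx":0,"wy":0,"wz":0,"gripper":0},{"dx":0,"dy":0,"dz":-3,"wx":0,"wy":0,"wz":0,"gripper":0},{"dx":-3.2,"dy":2.8,"dz":0,"wx":0,"wy":0,"wz":0,"gripper":0},{"dx":-3.2,"dy":2.8,"dz":0,"wx":0,"wy":0,"wz":0,"gripper":0},{"dx":-3.2,"dy":2.8,"dz":0,"wx":0,"wy":0,"wz":0,"gripper":0},{"dx":-3.2,"dy":2.8,"dz":0,"wx":0,"wy":0,"wz":0,"gripper":0},{"dx":-3.2,"dy":2.8,"dz":0,"wx":0,"wy":0,"wz":0,"gripper":0},{"dx":0,"dy":0,"dz":0,"wx":0,"wy":0,"wz":0,"gripper":0}]'

```text
t: 14.0
tcp_pos: [612.9, -13.1, 302.1]
tool_rot: [[-0.129, 0.992, -0.002], [0.992, 0.129, -0.0], [0.0, -0.002, -1.0]]
force: [0.0, -0.2, -0.9]
finger_gap: 62.2
grip_force: 0.0
```

```bash
python3 - <<'E'
from h import *
b=snap('side','s8.png')
s=sense();print(s['tcp_pos'],Rz.T@(s['tcp_pos']-O),s['finger_gap'])
cv2.imwrite('pics/c8.png',cv2.resize(b[130:270,180:340],(640,560),interpolation=cv2.INTER_CUBIC))
E
```

```text
[611.41750571 -11.29623649 302.71808734] [ 79.44318053  -2.77646349 302.71808734] 66.64979945317553
```

View pics/c8.png

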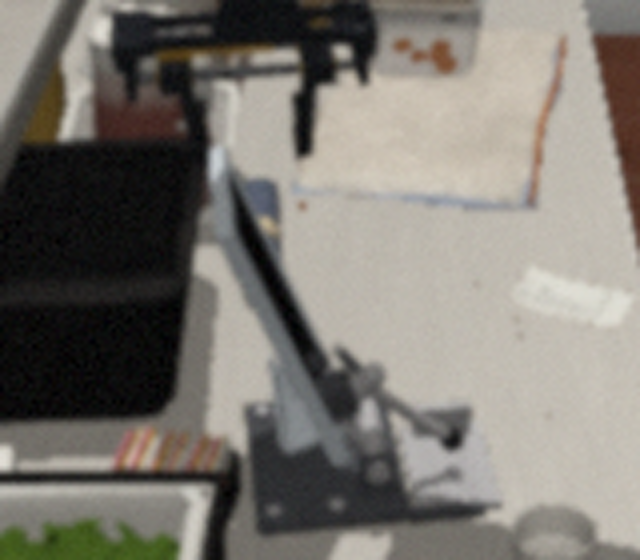

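The far finger is at (195,140), just beyond the board's top at (218,160), and is still opening. I let it open fully, then descend.

Call:
servo_tool --series '[{"dx":0,"dy":0.4,"dz":0,"wx":0,"wy":0,"wz":0,"gripper":0},{"dx":0,"dy":0,"dz":0,"wx":0,"wy":0,"wz":0,"gripper":0},{"dx":0,"dy":0,"dz":0,"wx":0,"wy":0,"wz":0,"gripper":0},{"dx":0,"dy":0,"dz":0,"wx":0,"wy":0,"wz":0,"gripper":0},{"dx":0,"dy":0,"dz":1,"wx":0,"wy":0,"wz":0,"gripper":0},{"dx":0,"dy":0,"dz":1.5,"wx":0,"wy":0,"wz":0,"gripper":0},{"dx":0,"dy":0,"dz":1.5,"wx":0,"wy":0,"wz":0,"gripper":0},{"dx":0,"dy":0,"dz":1,"wx":0,"wy":0,"wz":0,"gripper":0}]'

```text
t: 14.85
tcp_pos: [613.8, -9.1, 253.1]
tool_rot: [[-0.132, 0.991, -0.002], [0.991, 0.132, 0.0], [0.001, -0.002, -1.0]]
force: [0.1, -0.6, -0.4]
finger_gap: 87.9
grip_force: 0.0
```

Call:
servo_tool --series '[{"dx":0,"dy":-0.4,"dz":0,"wx":0,"wy":0,"wz":0,"gripper":0},{"dx":0,"dy":-0.4,"dz":0,"wx":0,"wy":0,"wz":0,"gripper":0},{"dx":0,"dy":-0.5,"dz":0,"wx":0,"wy":0,"wz":0,"gripper":0},{"dx":0,"dy":-0.5,"dz":0,"wx":0,"wy":0,"wz":0,"gripper":0},{"dx":0,"dy":0,"dz":0,"wx":0,"wy":0,"wz":0,"gripper":0},{"dx":0,"dy":0,"dz":0,"wx":0,"wy":0,"wz":0,"gripper":0},{"dx":0,"dy":0,"dz":0,"wx":0,"wy":0,"wz":0,"gripper":0},{"dx":0,"dy":0,"dz":0,"wx":0,"wy":0,"wz":0,"gripper":0}]'

```text
t: 15.65
tcp_pos: [596.7, -11.7, 254.8]
tool_rot: [[-0.132, 0.991, 0.0], [0.991, 0.132, -0.0], [-0.0, 0.0, -1.0]]
force: [1.6, 0.8, 1.3]
finger_gap: 87.9
grip_force: 0.9
```

Call:
servo_tool --series '[{"dx":0,"dy":-0.6,"dz":-0.2,"wx":0,"wy":0,"wz":0,"gripper":0},{"dx":0,"dy":-0.6,"dz":-0.2,"wx":0,"wy":0,"wz":0,"gripper":0},{"dx":0,"dy":-0.6,"dz":-0.3,"wx":0,"wy":0,"wz":0,"gripper":0},{"dx":0,"dy":-0.6,"dz":-0.3,"wx":0,"wy":0,"wz":0,"gripper":0},{"dx":0,"dy":-0.6,"dz":-0.3,"wx":0,"wy":0,"wz":0,"gripper":0},{"dx":0,"dy":-0.6,"dz":-0.3,"wx":0,"wy":0,"wz":0,"gripper":0},{"dx":0,"dy":-0.6,"dz":-0.3,"wx":0,"wy":0,"wz":0,"gripper":0},{"dx":0,"dy":0,"dz":0,"wx":0,"wy":0,"wz":0,"gripper":0}]'

```text
t: 16.45
tcp_pos: [554.3, -17.3, 274.5]
tool_rot: [[-0.132, 0.991, 0.001], [0.991, 0.132, -0.0], [-0.0, 0.001, -1.0]]
force: [2.1, 0.3, 0.2]
finger_gap: 88.0
grip_force: 0.5
```

Call:
servo_tool --series '[{"dx":0,"dy":0,"dz":0,"wx":0,"wy":0,"wz":0,"gripper":40},{"dx":0,"dy":0,"dz":0,"wx":0,"wy":0,"wz":0,"gripper":80},{"dx":0,"dy":0,"dz":0,"wx":0,"wy":0,"wz":0,"gripper":110},{"dx":0,"dy":0,"dz":0,"wx":0,"wy":0,"wz":0,"gripper":140},{"dx":0,"dy":0,"dz":0,"wx":0,"wy":0,"wz":0,"gripper":160},{"dx":0,"dy":0,"dz":0,"wx":0,"wy":0,"wz":0,"gripper":180},{"dx":0,"dy":0,"dz":0,"wx":0,"wy":0,"wz":0,"gripper":190},{"dx":0,"dy":0,"dz":0,"wx":0,"wy":0,"wz":0,"gripper":200}]' --grip_force 12

```text
t: 17.25
tcp_pos: [554.8, -17.3, 273.7]
tool_rot: [[-0.132, 0.991, -0.0], [0.991, 0.132, 0.0], [0.0, -0.0, -1.0]]
force: [0.6, -1.0, 0.4]
finger_gap: 26.2
grip_force: 0.3
```

Call:
servo_tool --series '[{"dx":0,"dy":0,"dz":0,"wx":0,"wy":0,"wz":0,"gripper":210},{"dx":0,"dy":0,"dz":0,"wx":0,"wy":0,"wz":0,"gripper":220},{"dx":0,"dy":0,"dz":0,"wx":0,"wy":0,"wz":0,"gripper":240},{"dx":0,"dy":0,"dz":0,"wx":0,"wy":0,"wz":0,"gripper":255},{"dx":0,"dy":0,"dz":0,"wx":0,"wy":0,"wz":0,"gripper":255},{"dx":0,"dy":0,"dz":0,"wx":0,"wy":0,"wz":0,"gripper":255},{"dx":0,"dy":0,"dz":0,"wx":0,"wy":0,"wz":0,"gripper":255},{"dx":0,"dy":0,"dz":0,"wx":0,"wy":0,"wz":0,"gripper":255}]'

```text
t: 18.05
tcp_pos: [554.9, -17.3, 273.8]
tool_rot: [[-0.132, 0.991, 0.0], [0.991, 0.132, 0.0], [0.0, 0.0, -1.0]]
force: [1.2, -0.8, 0.5]
finger_gap: 13.7
grip_force: 12.0
```

```bash
python3 - <<'E'
from h import *
b=snap('side','s9.png')
s=sense();print(s['tcp_pos'],Rz.T@(s['tcp_pos']-O),s['finger_gap'],s['grip_force'],Rz.T@s['force'])
cv2.imwrite('pics/c9.png',cv2.resize(b[130:270,180:340],(640,560),interpolation=cv2.INTER_CUBIC))
E
```

```text
[554.84971359 -17.24846632 273.71883433] [ 22.58407719  -1.23162932 273.71883433] 13.286068365610312 11.993281915783882 [ 0.85122528 -0.39015586  0.63996231]
```

View pics/c9.png

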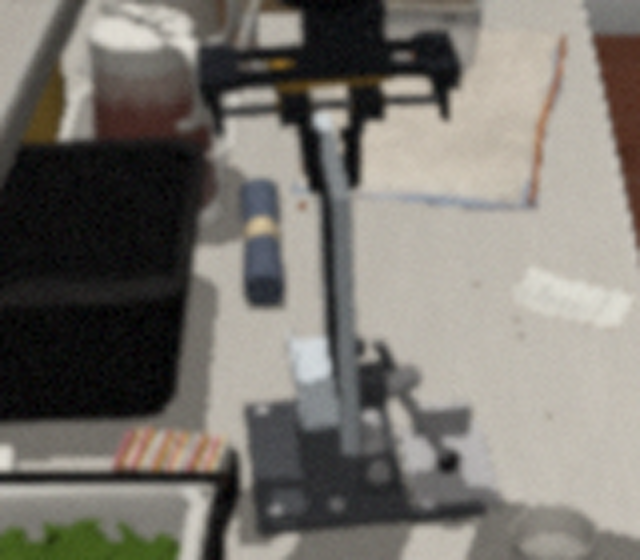

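The board is gripped upright (frame from (325,120) to (348,450)) and the foot at (448,460) is at the plate. Now I pull toward the robot in small steps until the foot presses.

Call:
servo_tool --series '[{"dx":0,"dy":-0.1,"dz":0,"wx":0,"wy":0,"wz":0,"gripper":255},{"dx":0,"dy":0,"dz":0,"wx":0,"wy":0,"wz":0,"gripper":255},{"dx":0,"dy":-0.1,"dz":0,"wx":0,"wy":0,"wz":0,"gripper":255},{"dx":0,"dy":0,"dz":0,"wx":0,"wy":0,"wz":0,"gripper":255},{"dx":0,"dy":-0.1,"dz":0,"wx":0,"wy":0,"wz":0,"gripper":255},{"dx":0,"dy":0,"dz":0,"wx":0,"wy":0,"wz":0,"gripper":255},{"dx":0,"dy":0,"dz":0,"wx":0,"wy":0,"wz":0,"gripper":255},{"dx":0,"dy":0,"dz":0,"wx":0,"wy":0,"wz":0,"gripper":255}]'

```text
t: 18.9
tcp_pos: [552.1, -17.7, 274.0]
tool_rot: [[-0.132, 0.991, 0.001], [0.991, 0.132, -0.0], [-0.0, 0.001, -1.0]]
force: [3.2, -0.2, 3.9]
finger_gap: 13.4
grip_force: 12.0
```

Call:
servo_tool --series '[{"dx":0,"dy":-0.1,"dz":0,"wx":0,"wy":0,"wz":0,"gripper":255},{"dx":0,"dy":0,"dz":0,"wx":0,"wy":0,"wz":0,"gripper":255},{"dx":0,"dy":-0.1,"dz":0,"wx":0,"wy":0,"wz":0,"gripper":255},{"dx":0,"dy":0,"dz":0,"wx":0,"wy":0,"wz":0,"gripper":255},{"dx":0,"dy":0,"dz":0,"wx":0,"wy":0,"wz":0,"gripper":255},{"dx":0,"dy":0,"dz":0,"wx":0,"wy":0,"wz":0,"gripper":255},{"dx":0,"dy":0,"dz":0,"wx":0,"wy":0,"wz":0,"gripper":255},{"dx":0,"dy":0,"dz":0,"wx":0,"wy":0,"wz":0,"gripper":255}]'

```text
t: 19.7
tcp_pos: [550.5, -17.9, 274.1]
tool_rot: [[-0.132, 0.991, 0.002], [0.991, 0.132, -0.0], [-0.0, 0.002, -1.0]]
force: [6.2, 0.5, 3.0]
finger_gap: 13.3
grip_force: 12.1
```

```bash
python3 - <<'E'
from h import *
s=sense();print(Rz.T@(s['tcp_pos']-O),Rz.T@s['force'],s['grip_force'])
print(job_done())
E
```

```text
[ 18.1677311   -1.32970244 274.08528648] [ 6.23727397 -0.36286397  3.0421983 ] 12.067635543644428
the job is handed in; nothing more can be done
None
```

I slid the plate into the stand's corner, flipped the kickstand down, and handed the job in holding the board upright with 12 N of grip; the foot's press on the plate is inferred from about 6 N of resistance at the last pull, and the judge gave no verdict.

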